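Push a worn buzzer out of its alarm housing

ROBOT

A 7-joint arm with a two-finger parallel gripper is mounted at the origin on the work surface. World frame = base frame: x ahead of the robot, y to its left, z up, the work surface at z = 0. Lengths are in m, angles in rad, forces in N, time in s.
With the tool pointing down it reaches from about 0.35 to 0.9 m from the base axis. Payload 8.1 kg.
Tool frame: the origin (TCP) lies at the very end of the fingers, on their centre line; the grasp point (between the pads) lies 19 mm behind it; z points along the fingers, y is the direction in which the jaws open and shut (so a half turn about z gives the same grasp; the last joint's range is limited). The gripper opens to 85 mm and grips with 20 to 120 N. Pads are 22 mm wide; open, the fingers measure 114 mm over their backs; the gripper's body (76 mm by 85 mm) begins 54 mm behind the grasp point. The pads swing forward as they close: fully open they stand 13 mm farther back than shut.
Start: joints at [-1.405, 0.434, 0.025, 1.573, -0.012, 1.134, -0.075], TCP at [0.166, 0.603, 0.231] pointing down, gripper open.
Joint ranges: [-2.62, 2.62], [-0.44, 2.09], [-1.27, 1.32], [0.08, 2.57], [-1.32, 4.46], [0.12, 2], [-2.74, 2.74]. Speed limits (rad/s): [2.22, 2.22, 3.01, 3.01, 3.14, 3.14, 3.14].

INTERFACE

Orientations are given as a 3x3 rotation matrix whose columns are the frame's x, y, z axes.
In Python, from bench import manip gives the robot as it stands.
- The arm moves only by the shell command python3 -m jog 'ROWS' [FORCE]. ROWS is JSON, a list that holds one entry, the list of rows, each a list of 5 numbers: the finger opening in cm, from 0 to 8.54, then the shift along the tool's x, y, z in cm, then the turn about the tool's z in degrees. In form: [[[fingers, x, y, z, twist], ...]]. A call has 1 to 20 rows; each row is the pose to reach, as a shift and turn from the pose commanded when the call began, along the tool's axes at that moment; what a row does not reach only later rows make up. A row lasts 1/10 s, in which the tool goes at most 50 mm and 8.59 degrees, less where a joint would pass 70% of its speed; a pose out of reach is approached as far as the arm can. A call with a gripper value outside its range is refused whole. The fingers move at their own pace and stop on an object; FORCE is the grip in N (left out, the last holds). Time passes only in rows, so rows that repeat a pose let the fingers close. It gives the time, the measured TCP pose, the force and the opening at its end, in the units of the state.
- manip.sense(): the state, without advancing time (a new reading comes with each control period).
- manip.read_camera(name): name is "scene" or "top"; returns a dict with "color" (384x512x3 uint8, red, green, blue), "range_z" (384x512 float32, m along the optical axis (not along the pixel's ray), 0 where there is no reading), "mtx" (3x3 intrinsics, pixels), "R" (3x3) and "t" (3): a world point X has camera coordinates R X + t. Camera axes: x right, y down, z forward; pixel columns grow to the right and rows downward; lengths in m; the calibration is good to about 2 mm. A picture is of the moment at which its call begins.
- manip.close_job(): hands the job in, once; it reports no verdict.
The state is a dict: "time": time; "joints": joint angles; "joint_velocities": joint speeds; "joint_torque": joint torques, N m; "position": TCP position; "orientation": TCP orientation; "force": force on the tool from outside, world axes, zero at the start; "moment": the same for the moment, N m; "finger_gap": finger opening in m.
Only numpy, scipy, OpenCV 4.12 (cv2) and the standard library are available. Lean on these libraries where they do the work, as an engineer would, in place of code of your own. Each camera call takes 0.05 s, during which the arm holds its last target. There are 200 camera calls.

TASK

The buzzer in the white alarm housing is worn out and sits too tightly, flush in its recess, to be gripped. Set the housing on the knock-out stand so that the post enters the hole in its underside, and press gently (never more than 60 N) until the housing is fully down on the pedestal and the buzzer has been poked up; then lift the old buzzer out and lay it in the red dish, leaving the housing standing on the pedestal and everything else where it is.

Things in the scene. Friction and masses are not known exactly. Their poses are not given: they have to be found in the camera images.
- housing_mid (a point): centre of the loose white metal housing, an upright block 64 (x) x 44 (y) x 28 (z) mm, about 0.22 kg, standing on the table; this point is 14 mm above its underside. In the middle of its top is a round recess 20 mm deep, filled flush by the old buzzer; in the middle of the 8 mm floor below is a round through hole, 12 mm wide, open to the underside. Grip it by the plain sides normal to y
- housing: the same housing; origin: centre of its underside. Two sprung contacts in the recess, at its +x and -x sides, clamp the lower half of the buzzer: pushing it up takes about 5 to 20 N until it has risen some 8 mm, then they snap in beneath it and it sits loose
- buzzer_mid (a point): centre of the old buzzer, a black cylinder 28 mm in diameter and 20 mm tall, 25 g, with a yellow face; this point is 10 mm below its face. At first it is flush in the housing; pushed up fully, it stands 14 mm proud of the housing's top
- buzzer: the same buzzer; origin: centre of its underside
- stand_top (a point): middle of the flat top of the round aluminium pedestal of the knock-out stand (fixed), 48 mm above the table; pedestal 36 mm wide, 40 mm high, on a dark flange 90 mm wide, 8 mm thick. A blunt brass post, 8 mm wide (tip 6 mm, 1.5 mm bevel), rises 22 mm above this top. It stands on a locked eccentric disc: always 6 mm off this point, in any direction, different every time; see or feel where
- stand: the same stand with its post; origin: centre of the flange's underside
- red_dish_in (a point): centre of the inner floor of the red dish: open square dish 100 x 100 mm, 22 mm high, walls 4 mm, fixed; its floor is about 4 mm above the table. For the old buzzer
- blue_dish_in (a point): the same for the blue dish, which holds the new buzzer
- new_buzzer: new buzzer, like the old one (black, 28 mm diameter, 20 mm tall) but with a green face; lies in the blue dish. Leave it there. Origin: centre of its underside
- pliers: small steel pliers with blue handles, 145 mm long, lying flat; origin near the pivot, on the table
- solder_spool: grey solder spool, 54 mm diameter, 40 mm tall, upright; origin: centre of its underside
- screwdriver: yellow-handled screwdriver, 160 mm long, lying flat along its x axis; origin under it, on the table
- screw_jar: small glass jar with a black cap, 48 mm diameter, 55 mm tall; origin: centre of its underside
- meter: yellow hand-held meter, 130 x 70 x 32 mm, lying on its back; origin: centre of its underside
- heatsink: finned aluminium heat sink, 40 x 30 x 25 mm; origin: centre of its underside
Things that resemble listed ones, but are neither listed nor needed, are in the scene too. What is shaped like the stand but green or pink is not meant.

How it is judged:
On the way, in this order (a step that is already met when the one before it is completed fails the run):
1. the housing is fully down and level on the pedestal, and the post has poked the buzzer up to stand at least 11 mm proud (horizontal distance between housing_mid and stand_top below 0.012 m and z of housing_mid in the frame of stand_top between 0.0115 and 0.017 m and angle between housing_mid's own z axis and vertical below 0.08 rad and z of buzzer_mid in the frame of housing_mid above 0.015 m), for 0.2 s.
2. the buzzer is lifted clear out of the recess while the housing stays down on the pedestal (horizontal distance between housing_mid and stand_top below 0.012 m and z of housing_mid in the frame of stand_top between 0.0115 and 0.017 m and angle between housing_mid's own z axis and vertical below 0.08 rad and z of buzzer_mid in the frame of housing_mid above 0.03 m and contact force between the fingers and buzzer above 0.3 N), for 0.1 s.
At the end, for the whole second after the job is handed in: the old buzzer lies at rest inside the red dish (its centre less than 18 mm above the dish's floor); the housing stands released and level (within 0.08 rad) on the knock-out stand, its centre less than 12 mm aside from the pedestal's centre and its underside within 3 mm of the pedestal's top (horizontal distance between housing_mid and stand_top below 0.012 m and z of housing_mid in the frame of stand_top between 0.0115 and 0.017 m and angle between housing_mid's own z axis and vertical below 0.08 rad and x of buzzer_mid in the frame of red_dish_in between -0.046 and 0.046 m and y of buzzer_mid in the frame of red_dish_in between -0.046 and 0.046 m and z of buzzer_mid in the frame of red_dish_in below 0.018 m and linear speed of each of buzzer, housing below 0.02 m/s); the robot touches nothing.
It fails at once if the housing is pressed against the knock-out stand or its post with more than 60 N (contact force between housing and stand above 60 N).
It fails at once if the buzzer is pushed by the post with more than 60 N (contact force between buzzer and stand above 60 N).
It fails at once if the new buzzer or another bystander (pliers, spool, screwdriver, jar, meter, heat sink) is displaced by more than 30 mm (distance of any of new_buzzer, pliers, solder_spool, screwdriver, screw_jar, meter, heatsink from where it was at the start of the episode above 0.03 m).
It also fails if it takes over 58 s, if anything falls off the work surface, if the arm or the gripper's body presses on something with over 40 N, if the wrist force passes 120 N, or if a joint passes its speed limit or range.

## Working session

There is one attempt and no reset: what is moved stays moved. The work goes in short steps, Python scripts to look and compute and a shell command to move; the robot and the scene stay as the last step left them, time stands still between calls to the robot, and variables do not carry over. Pictures are saved under pics/ and viewed, about 8 in all and at most 12, crops included, and the job is handed in when it is done.

```bash
mkdir -p pics; cat > h.py <<'E'
import numpy as np, cv2
from bench import manip
def shot(name,tag):
    c=manip.read_camera(name); np.savez(f'pics/{tag}.npz',**c)
    cv2.imwrite(f'pics/{tag}.png',cv2.resize(c['color'][:,:,::-1],(800,600),interpolation=cv2.INTER_CUBIC)); return c
def world(c):
    v,u=np.mgrid[0:384,0:512]; z=c['range_z']
    p=np.stack([u*z,v*z,z],-1)@np.linalg.inv(c['mtx']).T
    return (p-c['t'])@c['R']
def ray(c,u,v,h):
    d=c['R'].T@np.linalg.inv(c['mtx'])@[u,v,1]; o=-c['R'].T@c['t']
    return o+d*(h-o[2])/d[2]
E
python3 - <<'E'
from h import *
for n in('top','scene'):
    c=shot(n,n+'0'); print(n,c['mtx'].round(1).tolist(),(-c['R'].T@c['t']).round(3),c['R'].round(2).tolist())
s=manip.sense(); print(s)
E
```

```text
top [[375.0, 0.0, 256.5], [0.0, 375.0, 187.1], [0.0, 0.0, 1.0]] [0.36  0.01  0.932] [[0.02, -1.0, 0.0], [-0.98, -0.02, -0.19], [0.19, -0.0, -0.98]]
scene [[459.3, 0.0, 261.0], [0.0, 459.3, 191.0], [0.0, 0.0, 1.0]] [ 1.164 -0.01   1.136] [[0.03, 1.0, 0.0], [0.86, -0.03, -0.5], [-0.5, 0.02, -0.87]]
{'time': 0.1, 'joints': array([-1.40459722,  0.43516116,  0.02501124,  1.57400384, -0.01158779,
        1.13404757, -0.07506968]), 'joint_velocities': array([ 3.97987305e-04, -6.56703749e-04,  7.56360754e-05, -3.78942514e-03,
        2.24459062e-03,  1.09470449e-03, -5.00577363e-04]), 'joint_torque': array([ 2.63978829e-03, -6.71760964e+01,  1.02791235e+00, -3.16903389e+01,
        1.57530030e-02,  7.29068983e-03, -2.29545876e-06]), 'position': array([0.16593607, 0.60208353, 0.23060091]), 'orientation': array([[-9.64072463e-01,  2.65639288e-01, -2.34898675e-04],
       [ 2.65639343e-01,  9.64071376e-01, -1.45632612e-03],
       [-1.60398344e-04, -1.46640224e-03, -9.99998912e-01]]), 'force': array([-0.3006171 ,  0.60057682,  0.11179304]), 'moment': array([ 0.01676894, -0.03966485,  0.04117232]), 'finger_gap': 0.08575555257137278}
```

View pics/top0.png

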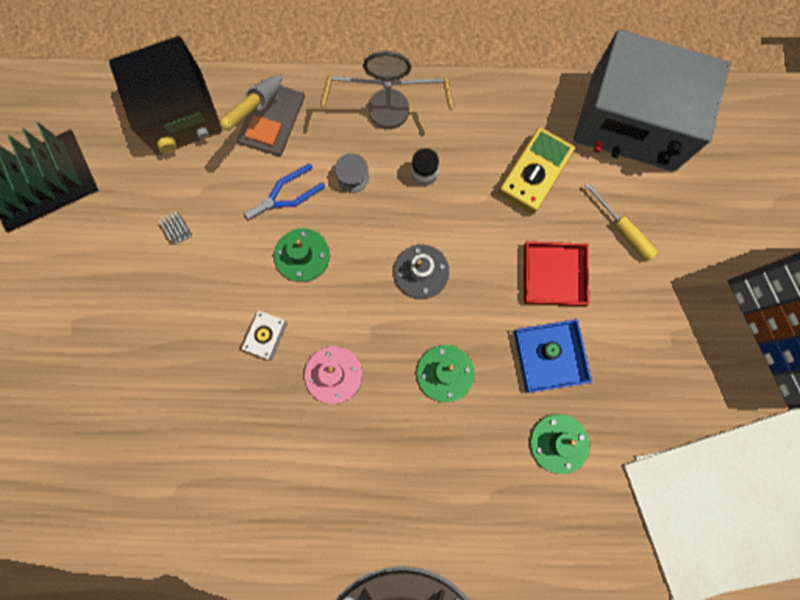

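View pics/scene0.png

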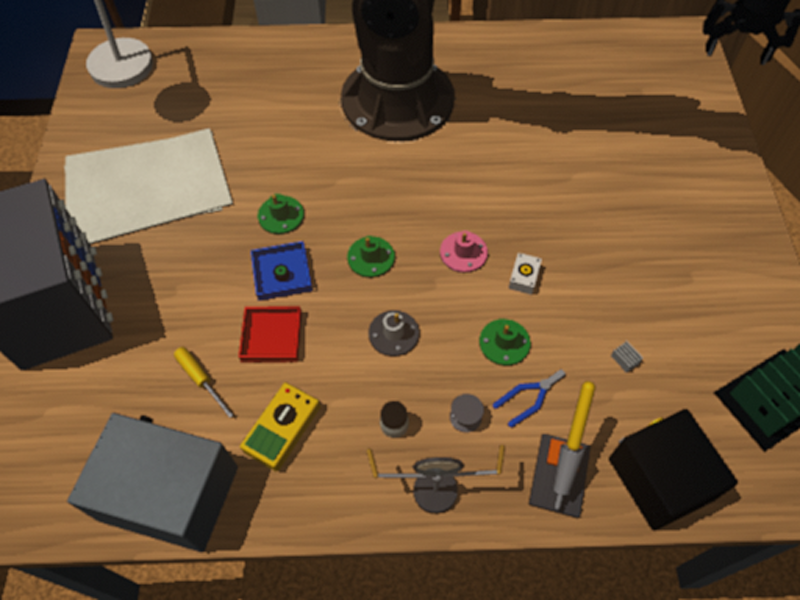

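Top view (800 px wide): housing at (263,335), grey stand at (422,268) with its post left of the pedestal centre, red dish (556,274). The scene view agrees: housing (526,270), stand (393,325). Now measure.

```bash
cat > m.py <<'E'
from h import *
C={n:dict(np.load(f'pics/{n}0.npz')) for n in('top','scene')}
roi={'top':dict(h=(240,305,435,370),s=(385,235,460,305),r=(515,230,600,315)),
 'scene':dict(h=(500,245,550,300),s=(360,300,425,360),r=(230,295,310,370))}
for n,c in C.items():
    W=world(c); rgb=c['color'].astype(int); hsv=cv2.cvtColor(c['color'],cv2.COLOR_RGB2HSV)
    v,u=np.mgrid[0:384,0:512]
    def R(b): return (u>b[0]/1.5625)&(u<b[2]/1.5625)&(v>b[1]/1.5625)&(v<b[3]/1.5625)
    # housing: top face points by height
    b=(240,305,290,365) if n=='top' else roi[n]['h']
    m=R(b)&(W[...,2]>.022)&(W[...,2]<.036); P=W[m]; 
    r=cv2.minAreaRect((P[:,:2]*1000).astype(np.float32)); print(n,'housing',m.sum(),P.mean(0).round(4),r)
    m=R(b)&(hsv[...,1]<60)&(hsv[...,2]>150)
    q=np.array([ray(c,a,d,.028)[:2]*1000 for d,a in np.argwhere(m)],np.float32); print('  white',len(q),cv2.minAreaRect(q))
    k=R(b)&(hsv[...,1]>120)&(hsv[...,0]>22)&(hsv[...,0]<35)&(hsv[...,2]>120); print('  yellow',k.sum(),ray(c,u[k].mean(),v[k].mean(),.028).round(4))
    b=roi[n]['s']
    m=R(b)&(W[...,2]>.040)&(W[...,2]<.054); P=W[m];print('  stand top',m.sum(),P.mean(0).round(4),P.min(0).round(4),P.max(0).round(4))
    q=np.array([ray(c,a,d,.048)[:2]*1000 for d,a in np.argwhere(m)],np.float32); print('   circ',cv2.minEnclosingCircle(q))
    m=R(b)&(W[...,2]>.006)&(W[...,2]<.012);P=W[m];print('   flange circ',cv2.minEnclosingCircle((P[:,:2]*1000).astype(np.float32)))
    m=R(b)&(W[...,2]>.056); print('   post pts',m.sum(),W[m].round(4).tolist()[:12])
    m=R(b)&(hsv[...,1]>90)&(hsv[...,0]<35)&(W[...,2]>.02); print('   brass',[(a,d,rgb[d,a].tolist(),W[d,a].round(3).tolist()) for d,a in np.argwhere(m)][:14])
    m=R(roi[n]['r'])&(hsv[...,1]>150)&((hsv[...,0]<8)|(hsv[...,0]>172))
    P=W[m]; f=P[P[:,2]<.008]; print('  red',P.mean(0).round(4),'floor',f.mean(0).round(4),cv2.minAreaRect((P[:,:2]*1000).astype(np.float32)))
A=[]
for n in C:
    i=cv2.imread(f'pics/{n}0.png'); c=C[n]['color'][:,:,::-1]
    x0,y0,x1,y1=[int(t/1.5625) for t in roi[n]['s']]; x1=x0+48;y1=y0+48
    A.append(cv2.resize(c[y0:y1,x0:x1],(390,390),interpolation=cv2.INTER_CUBIC)); print(n,'crop',x0,y0,'scale',390/48)
cv2.imwrite('pics/crop.png',np.hstack(A))
E
python3 m.py
```

```text
top housing 492 [0.4646 0.2214 0.0283] ((465.1017761230469, 221.9157257080078), (44.757476806640625, 63.625282287597656), 69.76529693603516)
  white 384 ((465.6935119628906, 222.22976684570312), (45.22809982299805, 64.70672607421875), 70.2590560913086)
  yellow 51 [0.4662 0.2225 0.028 ]
  stand top 164 [ 0.5747 -0.0224  0.0488] [ 0.5581 -0.039   0.0407] [ 0.5929 -0.0051  0.0537]
   circ ((575.1197509765625, -22.091720581054688), 18.12455177307129)
   flange circ ((575.478271484375, -28.133277893066406), 50.56548309326172)
   post pts 21 [[0.3602, 0.0098, 0.9316], [0.5792, -0.0164, 0.0704], [0.5768, -0.0141, 0.07], [0.5771, -0.0165, 0.0693], [0.5766, -0.0188, 0.0715], [0.5746, -0.0141, 0.0694], [0.5739, -0.0164, 0.0723], [0.5744, -0.0188, 0.0703], [0.3602, 0.0098, 0.9316], [0.572, -0.0142, 0.0699], [0.5719, -0.0165, 0.0705], [0.5738, -0.0191, 0.063]]
   brass [(np.int64(285), np.int64(151), [200, 157, 112], [0.36, 0.01, 0.932]), (np.int64(267), np.int64(166), [138, 114, 80], [0.585, -0.015, 0.049]), (np.int64(268), np.int64(166), [161, 127, 71], [0.579, -0.016, 0.07]), (np.int64(269),
[... 2305 characters left out ...]
(253), np.int64(203), [85, 58, 20], [0.581, -0.013, 0.07]), (np.int64(254), np.int64(203), [72, 52, 25], [0.582, -0.01, 0.071]), (np.int64(252), np.int64(204), [82, 63, 43], [0.579, -0.015, 0.061]), (np.int64(253), np.int64(204), [81, 58, 23], [0.581, -0.013, 0.064]), (np.int64(254), np.int64(204), [65, 45, 16], [0.58, -0.01, 0.061]), (np.int64(255), np.int64(204), [60, 48, 35], [0.574, -0.007, 0.05]), (np.int64(252), np.int64(205), [80, 64, 47], [0.58, -0.016, 0.056])]
  red [ 0.5739 -0.2349  0.0101] floor [ 0.5705 -0.2361  0.0037] ((841.4239501953125, -160.73484802246094), (700.6098022460938, 120.555908203125), 15.242132186889648)
top crop 246 150 scale 8.125
scene crop 230 192 scale 8.125
```

View pics/crop.png

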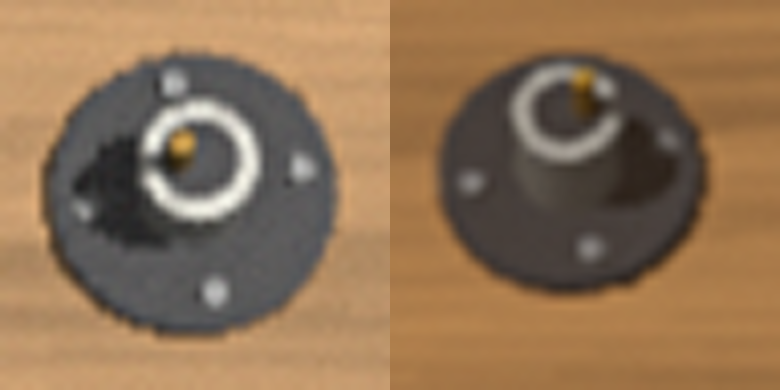

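```bash
cat > g.py <<'E'
from h import *
def to(p,yaw=None):  # print shift in tool axes (cm) from sensed pose to p, twist so tool y has yaw
    s=manip.sense(); O=s['orientation']; d=O.T@(np.array(p)-s['position'])*100
    y=np.degrees(np.arctan2(O[1,1],O[0,1])); print('pos',s['position'].round(4),'shift cm',d.round(2),'yaw',y.round(2),'twist',None if yaw is None else round(y-yaw,2),'F',s['force'].round(1),'t',s['time'],'gap',s['finger_gap'].round(4))
E
python3 - <<'E'
from g import *
t=dict(np.load('pics/top0.npz'));s=dict(np.load('pics/scene0.npz'))
print('top ring',ray(t,270.2,169.2,.048),'post',ray(t,267.9,167.6,.07)); print('scene ring',ray(s,251.3,205,.048),'post',ray(s,253.2,201,.07))
to([.4655,.2240,.23],70.2); to([.4655,.2240,.09],70.2)
E
```

```text
top ring [ 0.57705794 -0.02253187  0.048     ] post [ 0.57543069 -0.01623525  0.07      ]
scene ring [ 0.57525446 -0.01746584  0.048     ] post [ 0.57525316 -0.01205351  0.07      ]Traceback (most recent call last):
  File "<stdin>", line 4, in <module>
  File "g.py", line 4, in to
    y=np.degrees(np.arctan2(O[1,1],O[0,1])); print('pos',s['position'].round(4),'shift cm',d.round(2),'yaw',y.round(2),'twist',None if yaw is None else round(y-yaw,2),'F',s['force'].round(1),'t',s['time'],'gap',s['finger_gap'].round(4))
                                                                                                                                                                                                                   ^^^^^^^^^^^^^^^^^^^^^
AttributeError: 'float' object has no attribute 'round'
```

```bash
sed -i "s/s\['finger_gap'\].round(4)/round(float(s['finger_gap']),4)/" g.py; python3 -c "
from g import *
to([.4655,.2245,.10],70.2)"
```

```text
pos [0.1659 0.6021 0.2306] shift cm [-38.91 -28.43  13.11] yaw 74.6 twist 4.4 F [-0.3  0.6  0.1] t 0.1 gap 0.0858
```

```bash
python3 -m jog '[[[8.5,-3,-2.2,0,0],[8.5,-6,-4.4,0,0],[8.5,-9.5,-7,0,0],[8.5,-13,-9.5,0,1],[8.5,-16.5,-12,1,2],[8.5,-20,-14.6,2,3],[8.5,-23.5,-17.2,3,4.4],[8.5,-27,-19.7,5,4.4],[8.5,-30.5,-22.3,7,4.4],[8.5,-34,-24.8,9,4.4],[8.5,-37,-27,11,4.4],[8.5,-38.9,-28.43,13,4.4],[8.5,-38.91,-28.43,13.11,4.4],[8.5,-38.91,-28.43,13.11,4.4],[8.5,-38.91,-28.43,13.11,4.4]]]' 80; python3 -c "
from g import *
to([.4655,.2245,.004],70.2)"
```

```text
time: 1.6
position: [0.4652, 0.2263, 0.1006]
orientation: [[-0.941, 0.338, 0.0], [0.338, 0.941, 0.001], [0.0, 0.001, -1.0]]
force: [-0.3, -0.3, 0.1]
finger_gap: 0.0851
pos [0.4652 0.2263 0.1006] shift cm [-0.09 -0.17  9.66] yaw 70.27 twist 0.07 F [-0.3 -0.3  0.1] t 1.6 gap 0.0851
```

```bash
python3 -m jog '[[[8.5,0,0,2,0],[8.5,0,0,4,0],[8.5,0,0,6,0],[8.5,0,0,7.5,0],[8.5,0,0,8.7,0],[8.5,0,0,9.6,0],[8.5,0,0,9.6,0],[8.5,0,0,9.6,0]]]'; python3 -c "
from g import *
to([.4655,.2245,.004],70.2)"
```

```text
time: 2.4
position: [0.4658, 0.2255, 0.0046]
orientation: [[-0.941, 0.339, 0.0], [0.339, 0.941, 0.0], [-0.0, 0.0, -1.0]]
force: [-0.2, 0.0, 0.2]
finger_gap: 0.0843
pos [0.4658 0.2255 0.0046] shift cm [-0.01 -0.1   0.06] yaw 70.21 twist 0.01 F [-0.2  0.   0.2] t 2.4 gap 0.0843
```

```bash
python3 -m jog '[[[3,0,-0.1,0,0],[3,0,-0.1,0,0],[3,0,-0.1,0,0],[3,0,-0.1,0,0],[3,0,-0.1,0,0],[3,0,-0.1,0,0],[3,0,-0.1,0,0],[3,0,-0.1,0,0],[3,0,-0.1,0,0],[3,0,-0.1,0,0]]]' 80; python3 -c "
from g import *
c=shot('scene','s1')
to([.4655,.2245,.004],70.2)"
```

```text
time: 3.4
position: [0.4656, 0.2243, 0.005]
orientation: [[-0.941, 0.339, 0.001], [0.339, 0.941, 0.001], [-0.001, 0.001, -1.0]]
force: [-1.1, -0.6, 9.0]
finger_gap: 0.0424
pos [0.4656 0.2243 0.005 ] shift cm [0.01 0.01 0.1 ] yaw 70.19 twist -0.01 F [-1.4 -0.4  8.9] t 3.45 gap 0.0426
```

```bash
python3 -m jog '[[[3,0,0,-1,0],[3,0,0,-3,0],[3,0,0,-6,0],[3,0,0,-9,0],[3,0,0,-9.5,0],[3,0,0,-9.5,0],[3,0,0,-9.5,0]]]'; python3 -c "
from g import *
to([.5754,-.0142,.10],70.2)"
```

```text
time: 4.15
position: [0.4645, 0.2238, 0.0983]
orientation: [[-0.941, 0.339, -0.001], [0.339, 0.941, -0.001], [0.001, -0.001, -1.0]]
force: [-0.7, 0.3, -3.9]
finger_gap: 0.0426
pos [0.4645 0.2238 0.0983] shift cm [-18.5  -18.64  -0.16] yaw 70.2 twist 0.0 F [-0.7  0.3 -3.9] t 4.15 gap 0.0426
```

```bash
python3 -m jog '[[[3,-1.5,-1.5,0,0],[3,-4,-4,0,0],[3,-7,-7,0,0],[3,-10,-10,0,0],[3,-13,-13,0,0],[3,-16,-16,0,0],[3,-17.8,-18,0,0],[3,-18.5,-18.64,0,0],[3,-18.5,-18.64,0,0],[3,-18.5,-18.64,0,0],[3,-18.5,-18.64,0,0],[3,-18.5,-18.64,0,0]]]'; python3 - <<'E'
from g import *
to([.5754,-.0142,.085],70.2)
A=[]
for n,(x,y) in dict(top=(220,120),scene=(205,140)).items():
    c=shot(n,n+'2'); A.append(cv2.resize(c['color'][y:y+96,x:x+96,::-1],(390,390),interpolation=cv2.INTER_CUBIC))
cv2.imwrite('pics/c2.png',np.hstack(A))
E
```

```text
time: 5.35
position: [0.5757, -0.0122, 0.099]
orientation: [[-0.942, 0.337, -0.001], [0.337, 0.942, 0.001], [0.001, 0.0, -1.0]]
force: [0.4, -0.0, -3.7]
finger_gap: 0.0424
pos [ 0.5757 -0.0122  0.099 ] shift cm [-0.04 -0.2   1.4 ] yaw 70.32 twist 0.12 F [ 0.4 -0.  -3.7] t 5.35 gap 0.0424
```

View pics/c2.png

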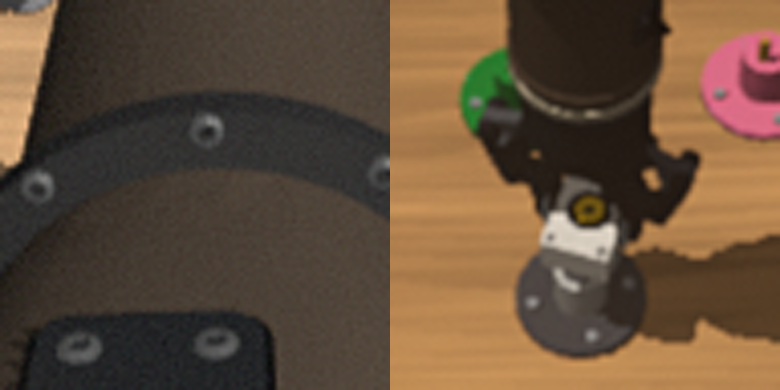

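The top view is blocked by the arm. The scene crop shows the housing level in the jaws, its yellow face at crop (588,209), just over the stand. I'll compare face and post in this same camera.

```bash
python3 - <<'E'
from g import *
c=dict(np.load('pics/scene2.npz')); hsv=cv2.cvtColor(c['color'],cv2.COLOR_RGB2HSV)
v,u=np.mgrid[0:384,0:512]
m=(hsv[...,1]>120)&(hsv[...,0]>20)&(hsv[...,0]<35)&(abs(u-253)<9)&(abs(v-191)<8)
W=world(c); print(m.sum(),u[m].mean(),v[m].mean(),np.median(W[m],0))
h=np.median(W[m][:,2]); print(ray(c,u[m].mean(),v[m].mean(),.122), 'post scene .5753 -.0121')
to([.5754,-.0142,.085],70.2)
E
```

```text
37 253.7027027027027 191.27027027027026 [ 0.57637317 -0.00943419  0.12262735]
[ 0.57563411 -0.01007712  0.122     ] post scene .5753 -.0121
pos [ 0.576  -0.0128  0.0992] shift cm [ 0.01 -0.15  1.42] yaw 70.28 twist 0.08 F [ 0.6 -0.1 -2.8] t 5.45 gap 0.0426
```

```bash
python3 -m jog '[[[3,0,0,0.5,0],[3,0,0,1,0],[3,0,0,1.5,0],[3,0,0,1.9,0],[3,0,0,2.1,0],[3,0,0,2.1,0],[3,0,0,2.1,0],[3,0,0,2.1,0]]]'; python3 -c "
from g import *
to([.5754,-.0142,.085],70.2)"
```

```text
time: 6.25
position: [0.5763, -0.0139, 0.0784]
orientation: [[-0.941, 0.339, 0.0], [0.339, 0.941, 0.0], [-0.0, 0.0, -1.0]]
force: [0.3, -0.0, -3.2]
finger_gap: 0.0425
pos [ 0.5763 -0.0139  0.0784] shift cm [ 0.08 -0.06 -0.66] yaw 70.19 twist -0.01 F [ 0.3 -0.  -3.2] t 6.25 gap 0.0425
```

```bash
python3 -m jog '[[[3,0.04,-0.03,0.1,0],[3,0.07,-0.05,0.2,0],[3,0.07,-0.05,0.3,0],[3,0.07,-0.05,0.4,0],[3,0.07,-0.05,0.45,0],[3,0.07,-0.05,0.45,0]]]'; python3 -m jog '[[[3,0,0,0.05,0],[3,0,0,0.1,0],[3,0,0,0.1,0]]]';python3 -c "
from g import *
to([.5754,-.0142,.085],70.2)"
```

```text
time: 6.85
position: [0.5753, -0.0141, 0.0736]
orientation: [[-0.941, 0.339, -0.0], [0.339, 0.941, 0.0], [0.0, -0.0, -1.0]]
force: [0.3, -0.6, -2.8]
finger_gap: 0.0423
time: 7.15
position: [0.5753, -0.0141, 0.0727]
orientation: [[-0.941, 0.339, 0.0], [0.339, 0.941, 0.0], [0.0, 0.0, -1.0]]
force: [-0.5, 0.0, -3.3]
finger_gap: 0.0425
pos [ 0.5753 -0.0141  0.0727] shift cm [-0.01 -0.01 -1.23] yaw 70.19 twist -0.01 F [-0.5  0.  -3.3] t 7.15 gap 0.0425
```

```bash
python3 -m jog '[[[3,0,0,0.1,0],[3,0,0,0.2,0],[3,0,0,0.3,0],[3,0,0,0.3,0]]]'; python3 -m jog '[[[3,0,0,0.1,0],[3,0,0,0.2,0],[3,0,0,0.3,0],[3,0,0,0.3,0]]]'
```

```text
time: 7.55
position: [0.5752, -0.0141, 0.0695]
orientation: [[-0.941, 0.339, -0.0], [0.339, 0.941, 0.0], [0.0, -0.0, -1.0]]
force: [-0.4, -0.1, -2.8]
finger_gap: 0.0426
time: 7.95
position: [0.5755, -0.0142, 0.067]
orientation: [[-0.941, 0.339, 0.0], [0.339, 0.941, 0.0], [-0.0, 0.0, -1.0]]
force: [-1.5, -0.7, 0.9]
finger_gap: 0.0424
```

The post is in the hole and force starts at the buzzer depth, as expected. I'll press on slowly.

```bash
python3 -m jog '[[[3,0,0,0.05,0],[3,0,0,0.1,0],[3,0,0,0.15,0],[3,0,0,0.2,0],[3,0,0,0.2,0]]]'; python3 -m jog '[[[3,0,0,0.05,0],[3,0,0,0.1,0],[3,0,0,0.15,0],[3,0,0,0.2,0],[3,0,0,0.2,0]]]'
```

```text
time: 8.45
position: [0.5755, -0.0141, 0.0651]
orientation: [[-0.941, 0.339, 0.001], [0.339, 0.941, 0.0], [-0.0, 0.0, -1.0]]
force: [-1.1, 0.5, 1.2]
finger_gap: 0.0428
time: 8.95
position: [0.5755, -0.014, 0.0634]
orientation: [[-0.941, 0.339, 0.001], [0.339, 0.941, 0.0], [-0.0, 0.001, -1.0]]
force: [-3.8, 0.7, 9.4]
finger_gap: 0.0427
```

```bash
python3 -m jog '[[[3,0,0,0.05,0],[3,0,0,0.1,0],[3,0,0,0.15,0],[3,0,0,0.2,0],[3,0,0,0.2,0]]]'; python3 -m jog '[[[3,0,0,0.05,0],[3,0,0,0.1,0],[3,0,0,0.15,0],[3,0,0,0.2,0],[3,0,0,0.2,0]]]'
```

```text
time: 9.45
position: [0.575, -0.0141, 0.0602]
orientation: [[-0.941, 0.339, -0.001], [0.339, 0.941, -0.0], [0.001, -0.0, -1.0]]
force: [-0.1, -0.1, -4.5]
finger_gap: 0.0421
time: 9.95
position: [0.5753, -0.0141, 0.0586]
orientation: [[-0.941, 0.339, -0.0], [0.339, 0.941, 0.0], [0.0, -0.0, -1.0]]
force: [-0.0, -0.2, -3.4]
finger_gap: 0.0426
```

```bash
python3 -m jog '[[[3,0,0,0.05,0],[3,0,0,0.1,0],[3,0,0,0.15,0],[3,0,0,0.2,0],[3,0,0,0.2,0]]]'; python3 -m jog '[[[3,0,0,0.05,0],[3,0,0,0.1,0],[3,0,0,0.15,0],[3,0,0,0.2,0],[3,0,0,0.2,0]]]'
```

```text
time: 10.45
position: [0.5753, -0.0141, 0.0567]
orientation: [[-0.941, 0.339, -0.0], [0.339, 0.941, 0.0], [0.0, 0.0, -1.0]]
force: [0.9, -1.2, -3.8]
finger_gap: 0.0422
time: 10.95
position: [0.5754, -0.0141, 0.0547]
orientation: [[-0.941, 0.339, 0.0], [0.339, 0.941, 0.0], [-0.0, 0.0, -1.0]]
force: [-0.8, -0.1, -2.8]
finger_gap: 0.0424
```

```bash
python3 -m jog '[[[3,0,0,0.05,0],[3,0,0,0.1,0],[3,0,0,0.1,0]]]'; python3 -m jog '[[[3,0,0,0.05,0],[3,0,0,0.1,0],[3,0,0,0.1,0]]]'
```

```text
time: 11.25
position: [0.5753, -0.0141, 0.0537]
orientation: [[-0.941, 0.339, -0.0], [0.339, 0.941, 0.0], [0.0, 0.0, -1.0]]
force: [-0.4, -0.0, -2.8]
finger_gap: 0.0424
time: 11.55
position: [0.5754, -0.0141, 0.0531]
orientation: [[-0.941, 0.339, 0.0], [0.339, 0.941, 0.0], [-0.0, 0.0, -1.0]]
force: [-1.4, -0.2, 2.9]
finger_gap: 0.0426
```

```bash
python3 -m jog '[[[3,0,0,0.05,0],[3,0,0,0.05,0],[3,0,0,0.05,0],[3,0,0,0.05,0]]]'; python3 - <<'E'
from g import *
c=shot('scene','s3');W=world(c);hsv=cv2.cvtColor(c['color'],cv2.COLOR_RGB2HSV)
v,u=np.mgrid[0:384,0:512]
m=(hsv[...,1]>120)&(hsv[...,0]>20)&(hsv[...,0]<35)&(abs(u-251)<12)&(abs(v-200)<20)&(W[...,2]>.05)&(W[...,2]<.13)
print(m.sum(),np.median(W[m],0)); w=(hsv[...,1]<60)&(hsv[...,2]>120)&(abs(u-251)<20)&(abs(v-200)<20)&(W[...,2]>.05)&(W[...,2]<.13); print(w.sum(),np.percentile(W[w],[10,50,90],axis=0))
cv2.imwrite('pics/c3.png',cv2.resize(c['color'][155:251,205:301,::-1],(500,500),interpolation=cv2.INTER_CUBIC))
E
```

```text
time: 11.95
position: [0.5754, -0.0141, 0.053]
orientation: [[-0.941, 0.339, 0.0], [0.339, 0.941, 0.0], [-0.0, 0.0, -1.0]]
force: [-4.2, 0.2, 11.1]
finger_gap: 0.042
21 [ 0.57360504 -0.01234883  0.09104862]
141 [[ 5.84298434e-01 -3.63705369e-02  7.30896607e-02]
 [ 5.95184597e-01 -1.83477191e-02  7.61226008e-02]
 [ 6.05995995e-01 -1.30227168e-04  7.89460530e-02]]
```

View pics/c3.png

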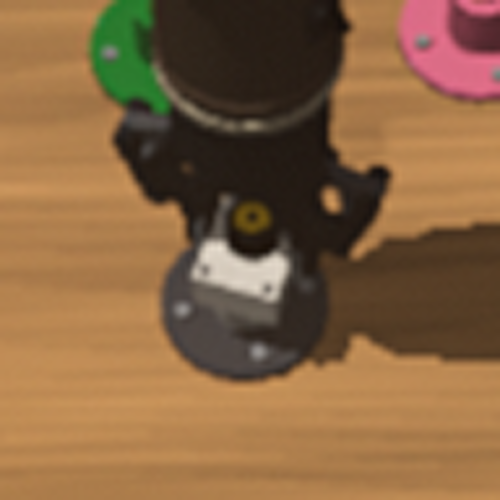

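The buzzer face is at z≈0.091 and the housing top at 0.076, so it stands about 14 mm proud and the housing is seated. Release, raise the open fingers, and check.

```bash
python3 -m jog '[[[3,0,0,-0.03,0],[3,0,0,-0.03,0],[8.5,0,0,-0.03,0],[8.5,0,0,-0.03,0],[8.5,0,0,-0.03,0],[8.5,0,0,-0.03,0],[8.5,0,0,-0.03,0],[8.5,0,0,-0.03,0],[8.5,0,0,-0.03,0],[8.5,0,0,-0.03,0],[8.5,0,0,-1,0],[8.5,0,0,-2,0],[8.5,0,0,-2.6,0],[8.5,0,0,-2.6,0],[8.5,0,0,-2.6,0]]]'; python3 - <<'E'
from g import *
to([.5754,-.0142,.078],70.2)
c=shot('scene','s4');W=world(c);hsv=cv2.cvtColor(c['color'],cv2.COLOR_RGB2HSV)
v,u=np.mgrid[0:384,0:512]
m=(hsv[...,1]>120)&(hsv[...,0]>20)&(hsv[...,0]<35)&(abs(u-251)<12)&(abs(v-200)<20)&(W[...,2]>.05)&(W[...,2]<.13)
print(m.sum(),np.median(W[m],0),ray(c,u[m].mean(),v[m].mean(),.09))
m=(hsv[...,1]<60)&(hsv[...,2]>120)&(abs(u-251)<20)&(abs(v-200)<20)&(W[...,2]>.065)&(W[...,2]<.085); print(m.sum(),np.median(W[m],0))
E
```

```text
time: 13.5
position: [0.5755, -0.014, 0.0786]
orientation: [[-0.941, 0.339, 0.001], [0.339, 0.941, 0.0], [-0.001, 0.0, -1.0]]
force: [-0.8, 0.4, 0.4]
finger_gap: 0.0855
pos [ 0.5755 -0.014   0.0786] shift cm [ 0.   -0.02  0.06] yaw 70.2 twist 0.0 F [-0.8  0.4  0.4] t 13.5 gap 0.0855
34 [ 0.57436    -0.01231867  0.09091026] [ 0.5731764  -0.01272328  0.09      ]
162 [ 0.59402357 -0.01832329  0.07622831]
```

```bash
python3 -m jog '[[[1.5,0,0,0,0],[1.5,0,0,0,0],[1.5,0,0,0,0],[1.5,0,0,0,0],[1.5,0,0,0,0],[1.5,0,0,0,0],[1.5,0,0,0,0],[1.5,0,0,0,0],[1.5,0,0,0,0],[1.5,0,0,0,0],[1.5,0,0,0,0],[1.5,0,0,0,0]]]' 30
```

```text
time: 14.75
position: [0.5753, -0.0141, 0.0782]
orientation: [[-0.941, 0.339, 0.0], [0.339, 0.941, 0.0], [0.0, 0.0, -1.0]]
force: [-1.0, 0.5, -0.8]
finger_gap: 0.0267
```

Gripped at about 28 mm. Lift slowly at first.

```bash
python3 -m jog '[[[1.5,0,0,-0.2,0],[1.5,0,0,-0.5,0],[1.5,0,0,-0.9,0],[1.5,0,0,-1.3,0],[1.5,0,0,-1.7,0],[1.5,0,0,-2.1,0],[1.5,0,0,-2.5,0],[1.5,0,0,-3,0],[1.5,0,0,-4,0],[1.5,0,0,-4,0],[1.5,0,0,-4,0]]]'; python3 - <<'E'
from g import *
to([.574,-.237,.118],70.2)
c=shot('scene','s5');W=world(c);hsv=cv2.cvtColor(c['color'],cv2.COLOR_RGB2HSV)
v,u=np.mgrid[0:384,0:512]
m=(hsv[...,1]<60)&(hsv[...,2]>120)&(abs(u-251)<20)&(abs(v-200)<20)&(W[...,2]>.065)&(W[...,2]<.085); print(m.sum(),np.median(W[m],0))
cv2.imwrite('pics/c5.png',cv2.resize(c['color'][145:241,205:301,::-1],(500,500),interpolation=cv2.INTER_CUBIC))
E
```

```text
time: 15.85
position: [0.5756, -0.0141, 0.1186]
orientation: [[-0.941, 0.339, 0.001], [0.339, 0.941, 0.0], [-0.001, 0.0, -1.0]]
force: [-0.6, -1.3, -0.7]
finger_gap: 0.0265
pos [ 0.5756 -0.0141  0.1186] shift cm [ -7.4  -21.03   0.06] yaw 70.2 twist -0.0 F [-0.6 -1.3 -0.7] t 15.85 gap 0.0265
150 [ 0.59466169 -0.02335416  0.07597742]
```

View pics/c5.png

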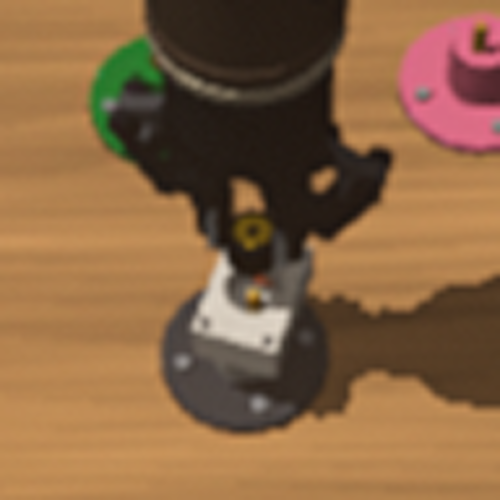

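The buzzer is held clear of the recess, with the post visible in the empty hole and the housing still seated. Carry it to the red dish.

```bash
python3 -m jog '[[[1.5,-0.5,-1.3,0,0],[1.5,-1.4,-4,0,0],[1.5,-2.4,-7,0,0],[1.5,-3.5,-10,0,0],[1.5,-4.6,-13,0,0],[1.5,-5.6,-16,0,0],[1.5,-6.6,-18.8,0,0],[1.5,-7.2,-20.4,0,0],[1.5,-7.4,-21,0,0],[1.5,-7.4,-21,0,0],[1.5,-7.4,-21,1,0],[1.5,-7.4,-21,3,0],[1.5,-7.4,-21,5,0],[1.5,-7.4,-21,7,0],[1.5,-7.4,-21,7,0],[1.5,-7.4,-21,7,0]]]'; python3 -c "
from g import *
to([.574,-.237,.012],70.2)"
```

```text
time: 17.5
position: [0.5738, -0.2353, 0.0479]
orientation: [[-0.941, 0.337, -0.001], [0.337, 0.941, 0.001], [0.001, 0.001, -1.0]]
force: [0.7, 0.2, -0.9]
finger_gap: 0.0264
pos [ 0.5738 -0.2353  0.0479] shift cm [-0.08 -0.16  3.59] yaw 70.3 twist 0.1 F [ 0.7  0.2 -0.9] t 17.5 gap 0.0264
```

```bash
python3 -m jog '[[[1.5,0,0,1,0],[1.5,0,0,2,0],[1.5,0,0,3,0],[1.5,0,0,3.3,0],[1.5,0,0,3.5,0],[1.5,0,0,3.5,0],[1.5,0,0,3.5,0]]]'
```

```text
time: 18.2
position: [0.5739, -0.2369, 0.0134]
orientation: [[-0.941, 0.339, 0.0], [0.339, 0.941, -0.0], [-0.0, 0.0, -1.0]]
force: [-1.1, 1.0, 0.8]
finger_gap: 0.0264
```

```bash
python3 -m jog '[[[1.5,0,0,0.1,0],[1.5,0,0,0.15,0],[4,0,0,0.15,0],[4,0,0,0.15,0],[4,0,0,0.15,0],[4,0,0,0.15,0],[4,0,0,0.15,0],[4,0,0,-1,0],[4,0,0,-3,0],[4,0,0,-6,0],[4,0,0,-9,0],[4,0,0,-12,0],[4,0,-3,-14,0],[4,0,-6,-14,0],[4,0,-9,-14,0],[4,0,-12,-14,0],[4,0,-12,-14,0]]]'; python3 - <<'E'
from g import *
for n in('top','scene'):
    c=shot(n,n+'6');W=world(c);hsv=cv2.cvtColor(c['color'],cv2.COLOR_RGB2HSV)
    y=(hsv[...,1]>100)&(hsv[...,0]>20)&(hsv[...,0]<35)&(abs(W[...,0]-.574)<.045)&(abs(W[...,1]+.237)<.045)
    print(n,y.sum(),np.median(W[y],0) if y.any() else None)
    m=(hsv[...,1]<60)&(hsv[...,2]>120)&(np.hypot(W[...,0]-.575,W[...,1]+.015)<.05)&(W[...,2]>.06)&(W[...,2]<.1); P=W[m]
    if m.any(): print(m.sum(),np.median(P,0),cv2.minAreaRect((P[:,:2]*1000).astype(np.float32)), np.linalg.lstsq(np.c_[P[:,:2],np.ones(len(P))],P[:,2],rcond=None)[0])
E
```

```text
time: 19.9
position: [0.5302, -0.3554, 0.1544]
orientation: [[-0.938, 0.345, -0.0], [0.345, 0.938, -0.004], [-0.001, -0.004, -1.0]]
force: [-0.6, 0.0, 0.3]
finger_gap: 0.0398
top 62 [ 0.57526012 -0.23888604  0.02514686]
405 [ 0.57512726 -0.0164516   0.07681779] ((574.9481201171875, -16.296005249023438), (43.997642517089844, 64.36656188964844), 70.40558624267578) [0.00709504 0.01158735 0.07264253]
scene 44 [ 0.57462703 -0.23488092  0.02436001]
291 [ 0.57720463 -0.01211474  0.07614071] ((576.79736328125, -13.220085144042969), (44.576560974121094, 66.53494262695312), 70.90043640136719) [ 0.00203224 -0.01208514  0.07449954]
```

View pics/scene6.png

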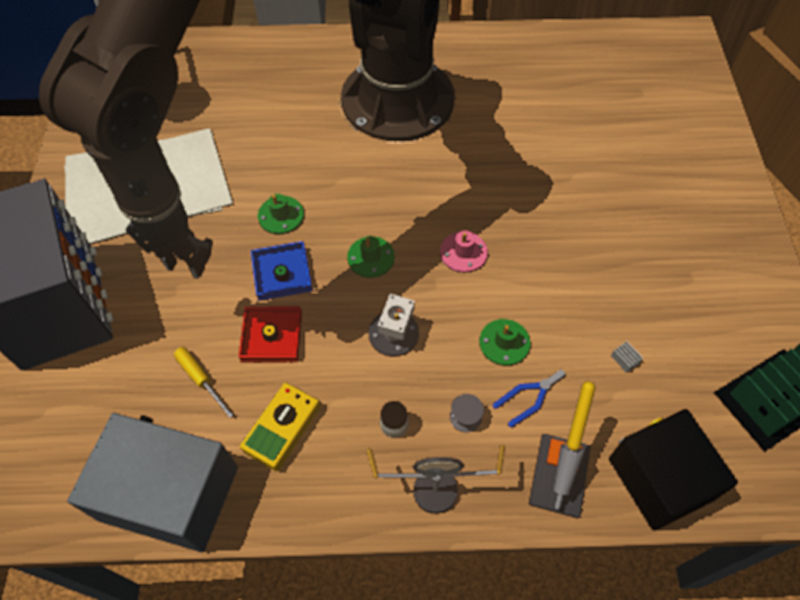

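The buzzer is upright in the red dish at (270,330), face at z≈0.025. The housing sits level on the stand at (397,315), the bystanders have not moved, and the gripper is clear.

```bash
python3 -c "
from bench import manip
print(manip.sense()['force'].round(1)); print(manip.close_job())"
```

```text
[0.4 0.7 0.1]
the job is handed in; nothing more can be done
None
```

The old buzzer is out of the housing and lying in the red dish. The housing stands released on the knock-out stand. I handed the job in at about 20 s of the 58 s allowed; the hand-in gives no verdict.

**What I did:** I gripped the housing by its sides and lowered it so the post entered the hole. I then pressed it down in small steps until it sat on the pedestal. The wrist readings at the end of each step showed at most about 15 N, but I did not see the peaks between them. After that I released the housing, gripped the buzzer where it stood about 14 mm proud, lifted it out and laid it in the dish.

**Last checks:**
- **Buzzer:** it sits upright within about 3 mm of the dish's centre, with its face at z ≈ 0.025 m.
- **Housing:** its top is at z ≈ 0.0765 m, as expected when fully down. It is level to about 0.015 rad and roughly 6 mm from the pedestal's centre, against a limit of 12 mm.
- **Surroundings:** the bystanders look unmoved in the final picture; I did not measure them. The gripper is clear of everything, with no force on the tool.

**Disagreement:** the two cameras differed by about 3–5 mm in y throughout, more than the stated 2 mm. I used their mean for positions, and the offset from housing to post agreed to about 0.5 mm in both. No check failed.

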